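# Draw back the sprung motor slide for a belt change

## Robot

A 6-joint arm with a two-finger parallel gripper is mounted at the origin on a cart in front of the work surface, level with it; the furniture and walls round the work are solid. World frame = base frame: x ahead of the robot, y to its left, z up, the work surface at z = 0. Lengths are in mm, angles in rad, forces in N, time in s.
With the tool pointing down it reaches from about 200 to 875 mm from the base axis. Payload 3.4 kg.
Tool frame: the origin (TCP) lies midway between the tips of the shut fingers; the grasp point (between the pads) lies 19 mm behind it; z points along the fingers, y is the line along which they close (so a half turn about z gives the same grasp; the last joint's range is limited). The gripper opens to 94 mm and grips with 3 to 60 N. Pads are 16 mm wide; open, the fingers measure 119 mm over their backs; the gripper's body (75 mm by 177 mm) begins 78 mm behind the grasp point.
Start: joints at [-1.227, 0.276, 1.505, -0, 1.361, -0.121], TCP at [257.746, -514.036, 205.493] pointing down, gripper open.
Joint ranges: [-2.89, 2.89], [-0.75, 2.08], [0.22, 2.7], [-1.18, 4.32], [0.11, 2.71], [-2.7, 2.7]. Speed limits (rad/s): [2.57, 2.57, 3.14, 3.14, 3.14, 3.14].

## Interface

Orientations are given as a unit quaternion [x, y, z, w].
In Python, from plant import r gives the robot as it stands.
- The arm moves only by the tool send_path, called after "Call:" as name(argument=value, ...), one argument or row to a line, values as JSON. Schema: {"type":"object","properties":{"segments":{"type":"object","properties":{"increments":{"type":"array","items":{"type":"array","items":{"type":"number"},"minItems":5,"maxItems":5},"minItems":1,"maxItems":8}},"additionalProperties":false,"required":["increments"]},"squeeze":{"type":"number"},"only":{"type":"string"},"quiet":{"type":"boolean"},"lines":{"type":"string"}},"required":["segments"],"additionalProperties":false}. segments is an object whose key "increments" holds a list of rows, 1 to 8 of them, each of 5 numbers: dx, dy, dz in mm, then a turn about the tool's z in rad, then the finger opening in mm; each row shifts and turns the commanded pose from where the row before left it, along the tool's axes as they then stand; what a row does not reach is not made up. A row lasts 1/8 s, in which the tool goes at most 62.5 mm and 0.188 rad, less where a joint would pass 70% of its speed; a pose out of reach is approached as far as the arm can. The fingers move at their own pace and stop on an object; squeeze is the grip in N (left out, the last holds). Time passes only in rows, so rows that do not move let the fingers close. The tool returns the time, the measured TCP pose, the force, the opening and the grip force at its end. only (a regular expression) keeps the lines of the reply that match it, lines (a string "A,B") keeps lines A to B, and quiet returns only ok. Input that does not fit is refused with a message, and nothing moves.
- r.get_obs(): the state, without advancing time (a new reading comes with each control period).
- r.capture(name): name is "scene" or "top" or "wrist"; returns the picture (400x640x3 uint8, red, green, blue); there is no depth.
- r.get_calibration(name): a dict with "fx", "fy", "cx", "cy" (pixels), "dist" ([k1, k2, p1, p2, k3] as OpenCV has them; the pictures are not rectified), "rvec" (rotation vector, rad) and "tvec" (3), from world to camera coordinates, as OpenCV has them; the wrist camera has in their place "mount" (4x4, takes a point from camera to tool coordinates, whose origin is the TCP and whose axes are the flange's). Camera axes: x right, y down, z forward; pixel columns grow to the right and rows downward; lengths in mm; the calibration is good to about 2 mm. A picture is of the moment at which its call begins: read the wrist's pose just before it. get_calibration takes no time and is no camera call.
- r.close_job(): hands the job in; it is judged then, once.
Trained networks look in the newest picture that a camera, given by its name, has taken for a name from the list of things; names that differ only in an ending like _2 or _b are one class to them, and where a whole thing is asked for, a point or a joint stands for the part that bears it (a point fixed in the world has none). Each returns a list of dicts, best first, with "confidence" (0 to 1); they miss things now and then, are a little off and sometimes report something else, mostly with a low value. They report only what shows in the picture. A call takes as long as a camera call.
- r.boxes_of(camera, label): "box" ([left, top, right, bottom] as shares, 0 to 1, of the picture: columns of its width, rows of its height, round what is visible of it).
- r.silhouettes(camera, label): "pixels" (400x640 bool, what is visible of it) and "box" ([left, top, right, bottom] as shares, 0 to 1, of the picture: columns of its width, rows of its height, round what is visible of it).
- r.place_of(camera, label): "at" ([column, row] as shares, 0 to 1, of the picture: columns of its width, rows of its height: a listed point, or the origin of a listed thing).
The state is a dict: "t": time; "qpos": joint angles; "qd": joint speeds; "tau": joint torques, N m; "eef_pos": TCP position; "orientation": TCP orientation; "ft_force": force on the tool from outside, world axes, zero at the start; "torque": the same for the moment, N m; "opening": finger opening in mm; "grasp_force": force on a finger pad.
Only numpy, scipy, OpenCV 4.12 (cv2) and the standard library are available. Lean on these libraries where they do the work, as an engineer would, in place of code of your own. Each camera call takes 0.05 s, during which the arm holds its last target. There are 200 camera calls.

## Task

The drive belt of the green bench spindle is off and a new one is to be slipped on: swing the yellow belt guard wide open by its black handle, to about a right angle, then pull the motor slide to the left by its upright black grip, against its spring, until the red pointer stands opposite the blue clip on the scale. Finish while still holding the slide there with the gripper (it springs back if let go), with the guard left open, and leave the other things on the bench as they lie.

Things in the scene. Friction and masses are not known exactly. Their poses are not given: they have to be found in the camera images.
- drive_unit: Fixed green bench spindle unit, base 330 mm wide (its y), 225 mm deep, 207 mm tall with its guard. Origin on the bench under the middle of the front face of its upright back plate (300 mm wide, 184 mm tall); x points to the back, away from the robot, y to the left along the back plate and the slide, z up.
- guard (a joint): Opening of the yellow guard, rad: 0 shut, grows as it swings toward the robot, at most 1.75; starts shut or slightly ajar and stays where left (hinge friction 0.12 N m). A dished door 306 mm wide, 85 mm deep, z 42 to 207 mm, open at the back, upright hinge at its left rear edge. Shut, it covers pulleys and slide grip from the front, sides and above.
- guard_handle (a point): Point on the axis of the guard's black D handle, 176 mm over the bench: a round bar 13 mm thick, upright from 113 to 188 mm, 42 mm in front of the guard's face near its right edge, with level arms to the face at 105 and 196 mm. Axes turn with the guard: x into the face, y left along it. Take it from above, a finger on each y side; turn the gripper with the guard.
- guard_hinge (a point): Point on the guard's upright hinge axis, 176 mm over the bench. With the guard shut the handle lies 127 mm toward the robot (-x of drive_unit) and 272 mm to the right (-y of drive_unit) of it.
- motor_slide (a joint): Travel of the motor slide along drive_unit's +y (to the left), m: 0 at rest, at most 0.070. A spring pushes it back with about 7 N at rest and 18 N at 0.060; it returns to 0 when let go. The motor behind the plate and the small pulley move with it.
- slide_grip (a point): Point on the axis of the slide's upright round black grip, 180 mm over the bench. The grip is 20 mm thick and stands free from 148 to 201 mm over the bench on a steel bracket (top at 148 mm), 55 mm in front of the back plate; the scale rail behind ends 33 mm from its axis. Slide, grip and pointer move together. Axes as drive_unit.
- slide_pointer (a point): Tip of the red pointer on the slide, 40 mm to the right of the grip and 30 mm behind it, 168 mm over the bench, just in front of the aluminium scale rail. Same axes as drive_unit.
- mark_clip: The blue clip (12 mm wide along the scale, white centre line, brass screw) fixed on the scale rail: the mark. Origin at the middle of its front edge, 168 mm over the bench; same axes as drive_unit. With the slide at rest it lies 35 to 60 mm to the left (+y of drive_unit) of the pointer.
- tape_measure_1: Bystander, loose: the yellow tape measure, 40x78x62 mm, standing on the left. Origin in the middle of its underside.
- try_square_1: Bystander, loose: the try square, 105x155x14 mm, lying flat on the right. Origin in the middle of its underside.
- bottle: Bystander, loose: the teal bottle with a yellow cap, 62 mm across, 207 mm tall, far on the left. Origin in the middle of its underside.
- tin: Bystander, loose: the food tin used for scraps, 58 mm across, 72 mm tall, far on the right. Origin in the middle of its underside.

How it is judged (in metres and radians):
On the way, in this order (a step that is already met when the one before it is completed fails the run):
1. the guard is swung wide open (75 degrees or more) (value of joint guard above 1.3 rad), for 0.2 s.
2. the slide is held with its pointer opposite the clip (within the clip's width) (y of slide_pointer in the frame of mark_clip between -0.006 and 0.006 m and contact force between the fingers and motor_slide above 3 N), for 0.5 s.
At the end, for the whole second after the job is handed in: The gripper's fingers hold the slide (contact force over 3 N) at rest with the red pointer within 6 mm of the clip's centre line, that is within the clip's width, and the guard stands open by more than 1.3 rad (75 degrees) (all of step 2 and value of joint guard above 1.3 rad and velocity of joint motor_slide between -0.01 and 0.01 m/s); the arm keeps its last pose, push and grip.
It fails at once if a loose thing on the bench is shifted by more than 30 mm (distance of any of tape_measure_1, try_square_1, bottle, tin from where it was at the start of the episode above 0.03 m).
It also fails if it takes over 56 s, if anything falls off the work surface, if the arm or the gripper's body presses on something with over 40 N, if the wrist force passes 120 N, or if a joint passes its speed limit or range.

## Working session

There is one attempt and no reset: what is moved stays moved. The work goes in short steps, Python scripts to look and compute and a tool call to move; the robot and the scene stay as the last step left them, time stands still between calls to the robot, and variables do not carry over. Pictures are saved under pics/ and viewed, at most 10 in all, crops included, and the job is handed in when it is done.

```bash
ls; mkdir -p pics
```

Create h.py:
```python
import numpy as np, cv2
from plant import r
from scipy.spatial.transform import Rotation as R
def cal(n):
    c=r.get_calibration(n); K=np.array([[c['fx'],0,c['cx']],[0,c['fy'],c['cy']],[0,0,1.]]); d=np.array(c['dist'],float)
    if 'mount' in c:
        o=r.get_obs(); T=np.eye(4); T[:3,:3]=R.from_quat(o['orientation']).as_matrix(); T[:3,3]=o['eef_pos']
        M=np.linalg.inv(T@np.array(c['mount'])); return K,d,M[:3,:3],M[:3,3]
    return K,d,cv2.Rodrigues(np.array(c['rvec'],float))[0],np.array(c['tvec'],float)
def ray(n,at,C=None):
    K,d,Rm,t=C or cal(n)
    p=cv2.undistortPoints(np.array([[[at[0]*640,at[1]*400]]],float),K,d)[0,0]
    return -Rm.T@t, Rm.T@np.array([p[0],p[1],1])
def atz(n,at,z,C=None):
    o,v=ray(n,at,C); return o+v*(z-o[2])/v[2]
def proj(n,P,C=None):
    K,d,Rm,t=C or cal(n)
    return cv2.projectPoints(np.array(P,float).reshape(-1,1,3),cv2.Rodrigues(Rm)[0],t,K,d)[0][:,0]
def tri(os,vs):
    A=np.zeros((3,3));b=np.zeros(3)
    for o,v in zip(os,vs):
        v=v/np.linalg.norm(v);P=np.eye(3)-np.outer(v,v);A+=P;b+=P@o
    return np.linalg.solve(A,b)
def save(n,im): cv2.imwrite('pics/'+n,cv2.cvtColor(im,cv2.COLOR_RGB2BGR))
```

Run:
```python
from h import *
Z={'drive_unit':0,'guard_handle':176,'guard_hinge':176,'slide_grip':180,'slide_pointer':168,'mark_clip':168,'tape_measure_1':0,'try_square_1':0,'bottle':0,'tin':0}
ims=[]
for n in ('scene','top'):
    im=r.capture(n); ims.append(im)
    for l in Z:
        for q in r.place_of(n,l)[:2]:
            a=q['at']; print(n,l,round(q['confidence'],2),np.round(np.array(a)*[640,400]),np.round(atz(n,a,Z[l])))
save('a.png',cv2.resize(np.vstack(ims),(480,600)))
print(r.get_obs())
```

```text
pics
scene drive_unit 0.67 [340. 257.] [707.  89.   0.]
scene drive_unit 0.57 [302. 221.] [527. 108.  -0.]
scene guard_handle 0.66 [271. 205.] [537.  -9. 176.]
scene guard_handle 0.61 [303. 222.] [643.   9. 176.]
scene guard_hinge 0.9 [377. 186.] [700. 246. 176.]
scene slide_grip 0.8 [301. 219.] [633.  12. 180.]
scene slide_grip 0.36 [271. 205.] [538. -10. 180.]
scene slide_pointer 0.73 [301. 238.] [674. -27. 168.]
scene mark_clip 0.5 [314. 234.] [687.   7. 168.]
scene tape_measure_1 0.92 [374. 145.] [454. 556.   0.]
scene try_square_1 0.89 [212. 284.] [ 509. -228.    0.]
scene bottle 0.95 [404. 171.] [622. 517.  -0.]
scene tin 0.78 [236. 335.] [ 678. -274.    0.]
scene tin 0.39 [373. 145.] [454. 550.   0.]
top drive_unit 0.98 [329. 187.] [704.  89.   0.]
top drive_unit 0.67 [417. 242.] [ 509. -219.    0.]
top guard_handle 0.71 [360. 230.] [538.  -0. 176.]
top guard_hinge 0.62 [281. 178.] [699. 247. 176.]
top slide_pointer 0.57 [366. 184.] [681. -20. 168.]
top mark_clip 0.4 [353. 184.] [682.  22. 168.]
top mark_clip 0.34 [421. 246.] [ 490. -187.  168.]
top tape_measure_1 0.62 [203. 254.] [467. 533.   0.]
top try_square_1 0.94 [417. 245.] [ 497. -218.    0.]
top bottle 0.64 [213. 208.] [628. 504.   0.]
top tin 0.85 [431. 192.] [ 687. -274.    0.]
{'t': 1.1, 'qpos': array([-1.22698243e+00,  2.75932751e-01,  1.50490373e+00,  3.10816967e-05,
        1.36068914e+00, -1.20984568e-01]), 'qd': array([-0.00105208, -0.00026705,  0.00110805,  0.00142677,  0.00082323,
       -0.0012621 ]), 'tau': array([ 7.05707407e-05, -4.04482806e+01, -2.37499398e+01,  7.01337936e-02,
        2.49317213e-02,  7.84510377e-07]), 'eef_pos': array([ 257.76727305, -514.03138111,  205.47282586]), 'orientation': array([9.73117367e-01, 2.30309765e-01, 1.88313505e-05, 3.16177805e-05]), 'ft_force': array([ 0.61623308, -0.93406575,  0.2535624 ]), 'torque': array([0.01284925, 0.00371272, 0.01653843]), 'grasp_force': 0.0, 'opening': 94.10788399434692}
```

View pics/a.png

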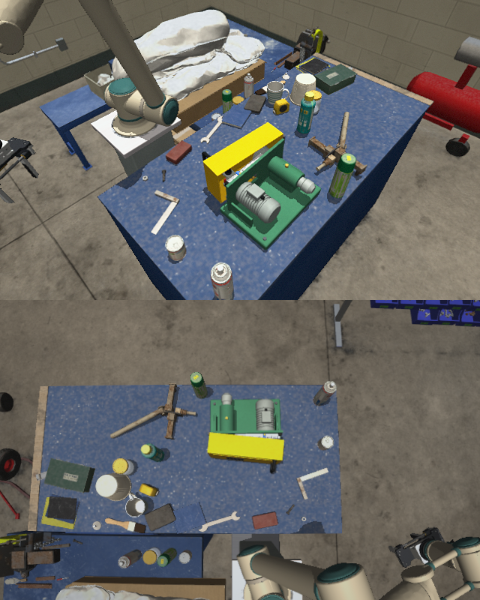

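The scene view shows the unit from behind, with the handle at about (271,205). In the top view the guard is slightly ajar. The hinge and handle are 300 mm apart, which matches the 300 mm expected from the spec. I'm moving over the handle now.

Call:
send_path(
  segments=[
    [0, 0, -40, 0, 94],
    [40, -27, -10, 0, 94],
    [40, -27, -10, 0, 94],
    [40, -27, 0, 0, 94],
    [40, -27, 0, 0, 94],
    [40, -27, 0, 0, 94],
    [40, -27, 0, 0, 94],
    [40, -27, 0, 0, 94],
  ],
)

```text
refused: segments: the value is not of type 'object' (schema: type "object"). Nothing was moved.
```

Refused on format, not on reach. It needs an object with the rows under "increments".

Call:
send_path(
  segments={"increments":[[0, 0, -40, 0, 94], [40, -27, -10, 0, 94], [40, -27, -10, 0, 94], [40, -27, 0, 0, 94], [40, -27, 0, 0, 94], [40, -27, 0, 0, 94], [40, -27, 0, 0, 94], [40, -27, 0, 0, 94]]},
)

```text
t: 2.1
eef_pos: [424.0, -218.2, 265.7]
orientation: [0.973, 0.23, 0.0, 0.0]
ft_force: [-0.1, 0.1, 0.7]
opening: 94.3
grasp_force: 0.0
```

Call:
send_path(
  segments={"increments":[[40, -27, 0, 0, 94], [40, -27, 0, 0, 94], [40, -27, 0, 0, 94], [0, 0, 0, -0.18, 94], [0, 0, 0, -0.18, 94], [0, 0, 0, -0.18, 94], [0, 0, 0, -0.18, 94], [0, 0, 0, -0.18, 94]]},
)

```text
t: 3.1
eef_pos: [494.3, -93.3, 265.5]
orientation: [0.774, 0.633, -0.0, 0.0]
ft_force: [-0.1, 0.4, -0.6]
opening: 94.1
grasp_force: 0.0
```

Call:
send_path(
  segments={"increments":[[0, 0, 0, -0.18, 94], [0, 0, 0, -0.18, 94], [0, 0, 0, -0.18, 94], [0, 0, 0, -0.18, 94], [0, 0, 0, -0.18, 94], [0, 0, 0, -0.18, 94], [0, 0, 0, -0.18, 94], [0, 0, 0, -0.18, 94]]},
)

```text
t: 4.1
eef_pos: [494.2, -93.4, 265.5]
orientation: [0.165, 0.986, -0.0, 0.0]
ft_force: [-0.1, -0.6, -0.2]
opening: 93.9
grasp_force: 0.0
```

Create look.py:
```python
from h import *
import sys
# usage: look.py png label:z ...
C=cal('wrist'); o=r.get_obs(); im=r.capture('wrist'); save(sys.argv[1],im)
M=R.from_quat(o['orientation']).as_matrix()
print('t',o['t'],'tcp',np.round(o['eef_pos'],1),'x',np.round(M[:,0],3),'z',np.round(M[:,2],3),'q6',round(o['qpos'][5],2))
for s in sys.argv[2:]:
    l,z=s.split(':')
    for q in r.place_of('wrist',l)[:2]:
        P=atz('wrist',q['at'],float(z),C); print(l,round(q['confidence'],2),np.round(np.array(q['at'])*[640,400]),np.round(P,1),'tool',np.round(M.T@(P-o['eef_pos']),1))
```

```bash
python3 look.py w1.png guard_handle:176 guard_hinge:176 slide_grip:180
```

```text
t 4.1 tcp [494.2 -93.4 265.5] x [-0.946  0.325 -0.   ] z [ 0. -0. -1.] q6 -1.56
guard_handle 0.78 [420. 229.] [546.7 -11.2 176. ] tool [-22.9  94.7  89.5]
```

View pics/w1.png

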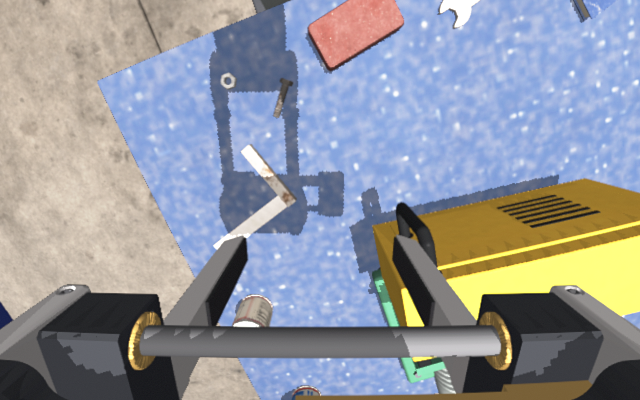

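The wrist view shows the D handle at about (415,235), with the guard face running to the right. I'm turning to align and centring over it.

Call:
send_path(
  segments={"increments":[[-10, 45, 0, 0, 94], [-10, 45, 0, 0, 94], [0, 0, 0, -0.18, 94], [0, 0, 0, 0, 94]]},
)

```text
t: 4.8
eef_pos: [543.0, -14.6, 265.3]
orientation: [0.08, 0.997, -0.0, -0.0]
ft_force: [0.8, 0.6, 0.5]
opening: 94.1
grasp_force: 0.0
```

```bash
python3 look.py w2.png guard_handle:176 guard_hinge:176
```

Run:
```python
from h import *
C=cal('wrist')
for q in r.silhouettes('wrist','guard_handle')[:1]: print(q['box'],q['confidence'],q['pixels'].sum())
```

```text
t 4.8 tcp [543.  -14.6 265.3] x [-0.987  0.159  0.   ] z [-0. -0. -1.] q6 -1.57
guard_handle 0.61 [325. 207.] [543.8 -10.3 176. ] tool [-0.1  4.4 89.3]
[0.4586, 0.4637, 0.9809, 0.8163] 0.87 29931
```

View pics/w2.png

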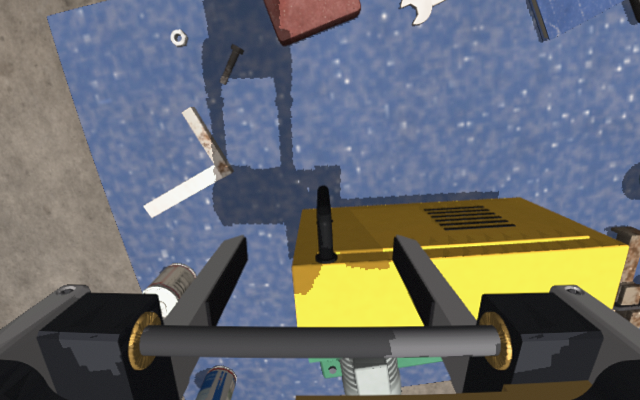

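The handle is now end-on at x≈325, with its top arm running from (326,258) to (322,188). I'll check candidate positions by reprojecting them.

Run:
```python
from h import *
C=cal('wrist')
for c in ((538,-5),(543,-10),(548,-10)):
    f=np.array([c[0]+41,c[1]-6])
    print(c,np.round(proj('wrist',[[*c,202],[*c,176],[*c,105],[*f,202]],C)).tolist())
    for n in ('scene','top'): print(n,np.round(proj(n,[[*c,176]])).tolist())
for l in('guard_handle',):
  for n in('scene','top'):
    r.capture(n)
    for q in r.place_of(n,l)[:2]: print(n,np.round(np.array(q['at'])*[640,400],1),q['confidence'])
```

```text
(538, -5) [[332.0, 209.0], [331.0, 200.0], [329.0, 183.0], [332.0, 254.0]]
scene [[272.0, 205.0]]
top [[362.0, 230.0]]
(543, -10) [[327.0, 215.0], [326.0, 206.0], [325.0, 188.0], [327.0, 260.0]]
scene [[272.0, 207.0]]
top [[364.0, 228.0]]
(548, -10) [[328.0, 221.0], [327.0, 211.0], [326.0, 192.0], [328.0, 265.0]]
scene [[273.0, 208.0]]
top [[364.0, 227.0]]
scene [271.4 203.6] 0.81
scene [211.8 282. ] 0.63
top [362.1 226. ] 0.79
```

The handle axis is at about (541,-11). I'm descending and gripping it.

Call:
send_path(
  segments={"increments":[[2, 3, 30, 0, 94], [0, 0, 40, 0, 94], [0, 0, 40, 0, 94], [0, 0, 6, 0, 94], [0, 0, 0, 0, 0], [0, 0, 0, 0, 0], [0, 0, 0, 0, 0], [0, 0, 0, 0, 0]]},
  squeeze=25,
)

```text
t: 6.2
eef_pos: [541.9, -11.8, 150.3]
orientation: [0.078, 0.997, -0.0, 0.001]
ft_force: [0.2, -0.1, 0.4]
opening: 57.5
grasp_force: 0.0
```

Call:
send_path(
  segments={"increments":[[0, 0, 0, 0, 0], [0, 0, 0, 0, 0]]},
)

```text
t: 6.45
eef_pos: [541.4, -11.8, 149.5]
orientation: [0.078, 0.997, -0.0, 0.0]
ft_force: [-0.1, -0.6, 0.2]
opening: 37.2
grasp_force: 0.0
```

Call:
send_path(
  segments={"increments":[[0, 0, 0, 0, 0], [0, 0, 0, 0, 0], [0, 0, 0, 0, 0], [0, 0, 0, 0, 0], [0, 0, 0, 0, 0]]},
)

```text
t: 7.08
eef_pos: [541.7, -11.2, 149.4]
orientation: [0.078, 0.997, 0.0, 0.0]
ft_force: [1.4, 3.8, -1.2]
opening: 12.4
grasp_force: 24.9
```

The handle is gripped, with the opening at 12.4 mm against the 13 mm bar. I'm starting the arc, radius about 300 mm, and checking the forces early.

Call:
send_path(
  segments={"increments":[[13, 7, 0, 0.05, 0], [26.5, 14, 0, 0.1, 0], [26.5, 14, 0, 0.1, 0], [0, 0, 0, 0, 0]]},
  squeeze=35,
)

```text
t: 7.58
eef_pos: [481.4, 36.8, 149.4]
orientation: [0.201, 0.98, -0.002, -0.002]
ft_force: [-4.6, -4.6, 1.7]
opening: 12.6
grasp_force: 35.0
```

Call:
send_path(
  segments={"increments":[[26.5, 14, 0, 0.1, 0], [26.5, 14, 0, 0.1, 0], [26.5, 14, 0, 0.1, 0], [26.5, 14, 0, 0.1, 0], [0, 0, 0, 0, 0]]},
)

```text
t: 8.2
eef_pos: [416.3, 138.8, 149.3]
orientation: [0.392, 0.92, -0.006, -0.006]
ft_force: [-17.0, -6.6, 14.0]
opening: 12.3
grasp_force: 35.1
```

Call:
send_path(
  segments={"increments":[[1, -3, -1, 0, 0], [26.5, 13.5, 0, 0.1, 0], [26.5, 13.5, 0, 0.1, 0], [26.5, 13.5, 0, 0.1, 0], [0, 0, 0, 0, 0]]},
)

```text
t: 8.82
eef_pos: [397.2, 226.2, 149.4]
orientation: [0.525, 0.851, -0.005, -0.006]
ft_force: [-15.8, -0.9, 7.2]
opening: 12.5
grasp_force: 35.1
```

Call:
send_path(
  segments={"increments":[[1, -3, -1, 0, 0], [26.5, 13.3, 0, 0.1, 0], [26.5, 13.3, 0, 0.1, 0], [26.5, 13.3, 0, 0.1, 0], [26.5, 13.3, 0, 0.1, 0], [26.5, 13.3, 0, 0.1, 0], [0, 0, 0, 0, 0]]},
)

```text
t: 9.7
eef_pos: [424.5, 373.0, 149.4]
orientation: [0.72, 0.694, -0.005, -0.006]
ft_force: [-15.9, 7.0, -1.3]
opening: 12.5
grasp_force: 35.1
```

The guard is open by about 1.49 rad. I'm releasing, rising and moving over to the slide.

Call:
send_path(
  segments={"increments":[[0, 0, 0, 0, 94], [0, 0, 0, 0, 94], [0, 0, 0, 0, 94], [0, 0, 0, 0, 94], [0, 0, 0, 0, 94], [0, 0, -30, 0, 94], [0, 0, -50, 0, 94], [0, 0, -50, 0, 94]]},
)

```text
t: 10.7
eef_pos: [431.8, 369.5, 282.7]
orientation: [0.72, 0.694, -0.0, 0.0]
ft_force: [1.3, 0.2, -0.1]
opening: 89.3
grasp_force: 0.0
```

Call:
send_path(
  segments={"increments":[[-43, 28.5, 0, 0, 94], [-43, 28.5, 0, 0, 94], [-43, 28.5, 0, 0, 94], [-43, 28.5, 0, 0, 94], [-43, 28.5, 0, 0, 94], [-43, 28.5, 0, 0, 94], [-43, 28.5, 0, 0, 94], [-43, 28.5, 0, 0, 94]]},
)

```text
t: 11.7
eef_pos: [648.1, 16.0, 281.6]
orientation: [0.72, 0.694, 0.0, 0.0]
ft_force: [0.2, -0.2, -0.8]
opening: 94.1
grasp_force: 0.0
```

Call:
send_path(
  segments={"increments":[[0, 0, 0, -0.18, 94], [0, 0, 0, -0.18, 94], [0, 0, 0, -0.18, 94], [0, 0, 0, -0.18, 94], [0, 0, 0, -0.18, 94], [0, 0, 0, -0.18, 94], [0, 0, 0, -0.18, 94], [0, 0, 0, -0.18, 94]]},
)

```text
t: 12.7
eef_pos: [647.3, 17.6, 281.5]
orientation: [0.08, 0.997, -0.0, 0.0]
ft_force: [1.6, 0.0, 0.0]
opening: 94.0
grasp_force: 0.0
```

Call:
send_path(
  segments={"increments":[[0, 0, 0, -0.1, 94], [0, 0, 0, 0, 94]]},
)

```text
t: 12.95
eef_pos: [647.3, 17.6, 281.5]
orientation: [0.034, 0.999, -0.0, 0.0]
ft_force: [-0.5, 0.2, 1.1]
opening: 93.8
grasp_force: 0.0
```

```bash
python3 look.py w3.png slide_grip:180 slide_pointer:168 mark_clip:168
```

Run:
```python
from h import *
Z={'drive_unit':0,'guard_handle':176,'guard_hinge':176,'slide_grip':180,'slide_pointer':168,'mark_clip':168}
ims=[]
for n in ('scene','top'):
    im=r.capture(n); ims.append(im)
    for l in Z:
        for q in r.place_of(n,l)[:2]:
            a=q['at']; print(n,l,round(q['confidence'],2),np.round(np.array(a)*[640,400]),np.round(atz(n,a,Z[l])))
save('b.png',ims[1])
```

```text
t 12.95 tcp [647.3  17.6 281.5] x [-0.998  0.068 -0.   ] z [ 0. -0. -1.] q6 -1.58
slide_grip 0.66 [312. 201.] [644.4   9.5 180. ] tool [  2.4  -8.3 101.5]
slide_grip 0.2 [326. 225.] [670.3  21.3 180. ] tool [-22.6   5.2 101.5]
slide_pointer 0.79 [278. 231.] [677.8 -28.6 168. ] tool [-33.5 -44.  113.5]
mark_clip 0.67 [326. 227.] [677.1  21.7 168. ] tool [-29.4   6.1 113.5]
scene drive_unit 0.78 [337. 256.] [699.  83.   0.]
scene guard_handle 0.64 [335. 124.] [419. 374. 176.]
scene guard_hinge 0.81 [376. 187.] [700. 243. 176.]
scene guard_hinge 0.33 [372. 147.] [581. 370. 176.]
scene slide_grip 0.79 [301. 223.] [643.   3. 180.]
scene slide_pointer 0.94 [303. 240.] [681. -27. 168.]
scene mark_clip 0.54 [316. 231.] [684.  17. 168.]
top drive_unit 0.66 [329. 188.] [699.  92.   0.]
top guard_handle 0.81 [238. 269.] [416. 374. 176.]
top guard_hinge 0.6 [280. 179.] [697. 250. 176.]
top slide_grip 0.7 [355. 194.] [648.  17. 180.]
top slide_pointer 0.73 [365. 184.] [684. -16. 168.]
```

View pics/w3.png

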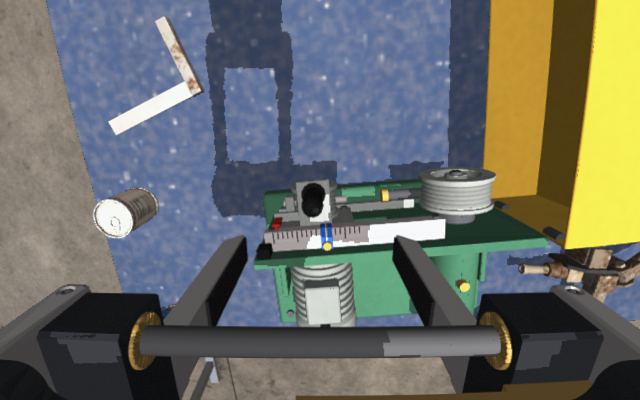

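View pics/b.png

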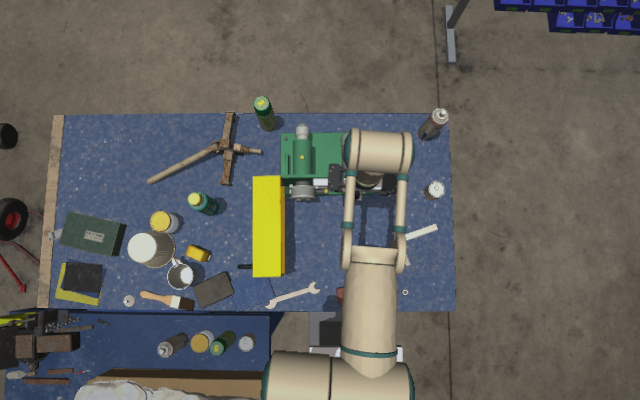

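The wrist view shows the black grip at (312,200), the red pointer at (277,225) and the blue clip at (326,232). In the top view the guard stands at about 90° to the unit. I'm measuring the pointer-to-clip gap by colour while descending onto the grip.

Create gap.py:
```python
from h import *
import sys
def gap(im,C):
    h=cv2.cvtColor(im,cv2.COLOR_RGB2HSV).astype(int); H,S,V=h[...,0],h[...,1],h[...,2]
    roi=np.zeros(H.shape,bool); roi[205:260,255:420]=1
    red=roi&((H<6)|(H>174))&(S>150)&(V>70); blue=roi&(H>108)&(H<125)&(S>150)&(V>90)
    for n,m in (('red',red),('blue',blue)):
        k,L,st,ce=cv2.connectedComponentsWithStats(m.astype(np.uint8))
        for i in range(1,k):
            if st[i,4]>5: print(n,st[i],ce[i].round(1),np.round(atz('wrist',ce[i]/[640,400],168,C),1))
if __name__=='__main__':
    C=cal('wrist'); im=cv2.cvtColor(cv2.imread(sys.argv[1]),cv2.COLOR_BGR2RGB) if len(sys.argv)>1 else r.capture('wrist')
    gap(im,C)
    for p in ((270,245),(445,235)): print(np.round(atz('wrist',np.array(p)/[640,400],165,C),1))
    save('crop.png',cv2.resize(im[180:260,240:400],None,fx=4,fy=4,interpolation=cv2.INTER_CUBIC))
```

```bash
python3 gap.py pics/w3.png
```

```text
red [272 218  10  12  77] [276.4 223. ] [669.2 -28.6 168. ]
blue [321 227   4  11  41] [322.6 231.7] [681.9  18.  168. ]
blue [327 227   5  11  42] [329.1 232.1] [682.8  24.7 168. ]
blue [328 239   4   5   6] [329.5 241. ] [692.8  24.5 168. ]
[694.5 -38.7 165. ]
[696.  146.7 165. ]
```

Call:
send_path(
  segments={"increments":[[0, 0, 0, -0.07, 94], [2, -7, 30, 0, 94], [0, 0, 30, 0, 94], [0, 0, 30, 0, 94], [0, 0, 20, 0, 94], [0, 0, 10, 0, 94], [0, 0, 0, 0, 94]]},
)

```text
t: 14.72
eef_pos: [645.1, 10.9, 161.1]
orientation: [-0.002, 1.0, -0.0, -0.0]
ft_force: [0.7, -0.2, -0.2]
opening: 94.0
grasp_force: 0.0
```

```bash
python3 look.py w4.png slide_grip:180 slide_pointer:168 mark_clip:168
```

```text
t 14.725 tcp [645.1  10.9 161.1] x [-1.    -0.003  0.001] z [-0.001 -0.    -1.   ] q6 -1.66
slide_grip 0.86 [319. 266.] [647.2  10.  180. ] tool [ -2.   -0.9 -18.9]
slide_pointer 0.96 [261. 295.] [675.6 -28.  168. ] tool [-30.3 -39.   -6.9]
mark_clip 0.81 [338. 293.] [673.5  22.3 168. ] tool [-28.4  11.4  -6.9]
```

View pics/crop.png

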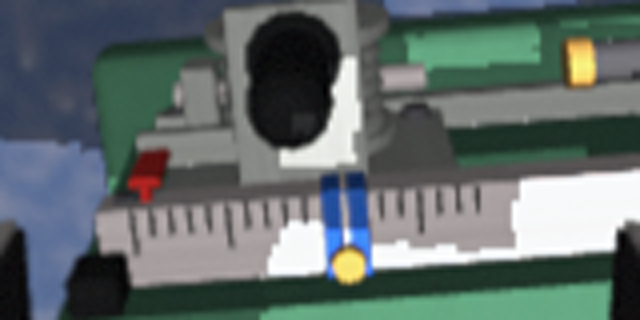

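View pics/w4.png

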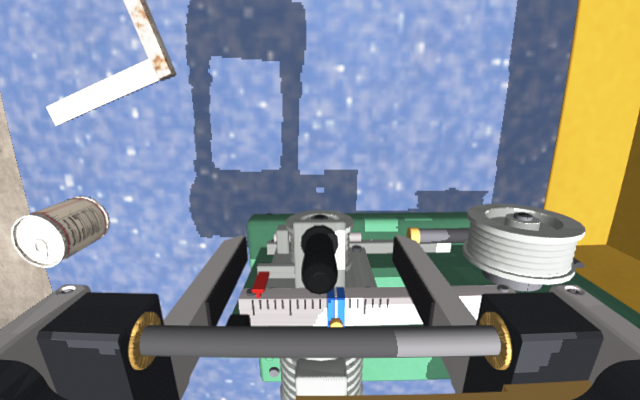

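The crop shows the pointer tip at about y=-28.4 and the clip centre at about y=21.8, so the gap is roughly 50 mm. The grip is centred between the fingers, so I'm closing.

Call:
send_path(
  segments={"increments":[[-1.5, 0, 0, 0, 0], [0, 0, 0, 0, 0], [0, 0, 0, 0, 0], [0, 0, 0, 0, 0], [0, 0, 0, 0, 0], [0, 0, 0, 0, 0], [0, 0, 0, 0, 0], [0, 0, 0, 0, 0]]},
  squeeze=45,
)

```text
t: 15.92
eef_pos: [646.8, 10.6, 161.4]
orientation: [-0.002, 1.0, -0.0, -0.0]
ft_force: [-0.1, -0.3, -1.2]
opening: 19.4
grasp_force: 45.0
```

Call:
send_path(
  segments={"increments":[[0, 0, 0, 0, 0], [0, 0, 0, 0, 0]]},
)

```text
t: 16.18
eef_pos: [646.8, 10.6, 161.4]
orientation: [-0.002, 1.0, -0.0, -0.0]
ft_force: [0.1, -1.1, -0.5]
opening: 19.3
grasp_force: 45.0
```

Call:
send_path(
  segments={"increments":[[0, 6, 0, 0, 0], [0, 9, 0, 0, 0], [0, 9, 0, 0, 0], [0, 9, 0, 0, 0], [0, 9, 0, 0, 0], [0, 8, 0, 0, 0], [0, 0, 0, 0, 0], [0, 0, 0, 0, 0]]},
)

```text
t: 17.18
eef_pos: [646.2, 54.8, 161.4]
orientation: [-0.001, 1.0, -0.005, -0.001]
ft_force: [-1.4, -15.3, 0.3]
opening: 19.2
grasp_force: 45.1
```

```bash
python3 look.py w5.png slide_grip:180 slide_pointer:168 mark_clip:168
```

Run:
```python
from h import *
im=cv2.imread('pics/w5.png'); cv2.imwrite('pics/c5.png',cv2.resize(im[220:350,240:440],None,fx=4,fy=4,interpolation=cv2.INTER_CUBIC))
```

```text
t 17.175 tcp [646.2  54.8 161.4] x [-1.    -0.003  0.001] z [-0.001 -0.01  -1.   ] q6 -1.59
slide_grip 0.59 [317. 261.] [645.4  52.9 180. ] tool [  0.8  -2.2 -18.6]
slide_pointer 0.81 [260. 294.] [676.4  15.1 168. ] tool [-30.1 -39.9  -6.2]
mark_clip 0.38 [270. 291.] [674.   21.5 168. ] tool [-27.7 -33.5  -6.3]
```

View pics/c5.png

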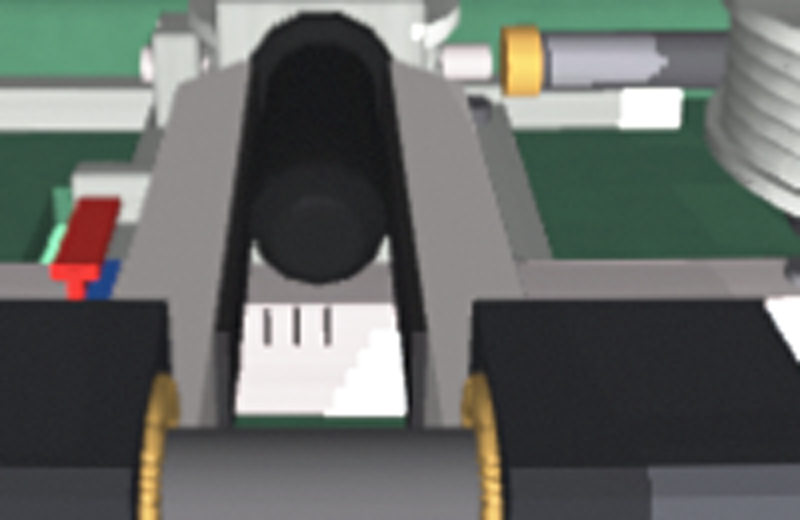

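The pointer tip is just right of the clip, about 6 mm short, so I'm pulling further.

Call:
send_path(
  segments={"increments":[[0, 4, 0, 0, 0], [0, 2.5, 0, 0, 0], [0, 0, 0, 0, 0], [0, 0, 0, 0, 0], [0, 0, 0, 0, 0], [0, 0, 0, 0, 0], [0, 0, 0, 0, 0]]},
)

```text
t: 18.25
eef_pos: [646.1, 60.7, 161.4]
orientation: [-0.001, 1.0, -0.006, -0.001]
ft_force: [-2.3, -16.3, 0.4]
opening: 19.5
grasp_force: 45.1
```

```bash
python3 look.py w6.png slide_grip:180 slide_pointer:168 mark_clip:168
```

Run:
```python
from h import *
im=cv2.imread('pics/w6.png'); cv2.imwrite('pics/c6.png',cv2.resize(im[240:310,230:310],None,fx=8,fy=8,interpolation=cv2.INTER_CUBIC))
for n in ('scene','top'):
    r.capture(n)
    for l,z in (('slide_pointer',168),('mark_clip',168),('guard_handle',176)):
        for q in r.place_of(n,l)[:1]: print(n,l,round(q['confidence'],2),np.round(atz(n,q['at'],z)))
```

```text
t 18.25 tcp [646.1  60.7 161.4] x [-1.    -0.002  0.002] z [-0.002 -0.011 -1.   ] q6 -1.58
slide_grip 0.6 [320. 262.] [646.3  60.3 180. ] tool [ -0.2  -0.6 -18.6]
slide_grip 0.4 [354. 233.] [627.7  79.5 180. ] tool [ 18.4  18.7 -18.7]
slide_pointer 0.61 [260. 293.] [675.2  21.1 168. ] tool [-29.  -39.7  -6.2]
slide_pointer 0.5 [318. 261.] [651.8  58.8 168. ] tool [-5.7 -1.9 -6.5]
mark_clip 0.65 [261. 291.] [673.4  21.6 168. ] tool [-27.2 -39.2  -6.2]
scene slide_pointer 0.91 [674.  19. 168.]
scene mark_clip 0.36 [687.  11. 168.]
scene guard_handle 0.65 [408. 364. 176.]
top guard_handle 0.96 [421. 363. 176.]
```

View pics/c6.png

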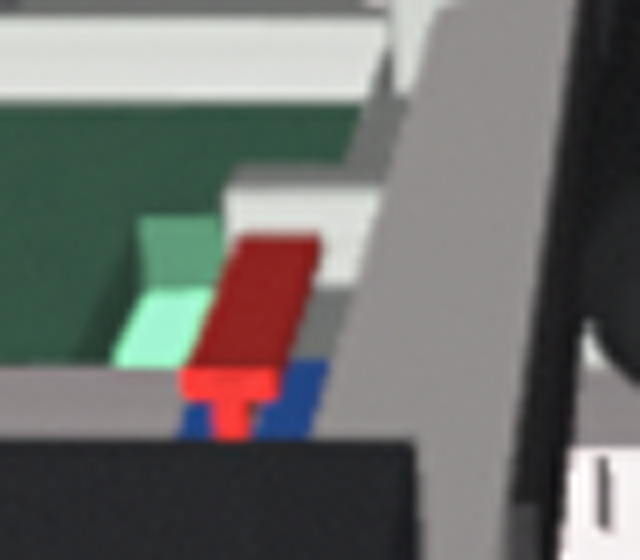

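The red tip sits over the blue clip, about 1 mm right of its centre. I'll nudge it 1 mm, confirm it's steady and hand in.

Call:
send_path(
  segments={"increments":[[0, 1.2, 0, 0, 0], [0, 0, 0, 0, 0], [0, 0, 0, 0, 0], [0, 0, 0, 0, 0], [0, 0, 0, 0, 0], [0, 0, 0, 0, 0], [0, 0, 0, 0, 0], [0, 0, 0, 0, 0]]},
)

```text
t: 19.85
eef_pos: [646.1, 61.5, 161.4]
orientation: [-0.001, 1.0, -0.006, -0.001]
ft_force: [-1.8, -16.0, 1.0]
opening: 19.4
grasp_force: 45.1
```

```bash
python3 look.py w7.png slide_pointer:168 mark_clip:168
```

Run:
```python
from h import *
o=r.get_obs(); print(o['eef_pos'],o['grasp_force'],o['ft_force'])
print(r.close_job())
```

```text
t 19.85 tcp [646.1  61.5 161.4] x [-1.    -0.002  0.002] z [-0.002 -0.012 -1.   ] q6 -1.58
slide_pointer 0.87 [262. 294.] [676.4  23.3 168. ] tool [-30.2 -38.3  -6.2]
slide_pointer 0.61 [ 49. 217.] [ 623.7 -111.   168. ] tool [  22.8 -172.5   -4.5]
mark_clip 0.62 [260. 291.] [673.5  22.2 168. ] tool [-27.3 -39.4  -6.1]
[646.11469699  61.46336541 161.42307492] 45.10778367519379 [ -2.24535641 -16.66102907  -0.21398809]
the job is handed in; nothing more can be done
None
```

I handed the job in at about 20 s. The guard was open by about 1.5 rad, and the gripper was holding the slide with the red pointer measured about 1 mm from the blue clip's centre line. The hand-in returned no verdict.

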